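# Shut the balance's draught doors and tare it

## Robot

A 6-joint arm with a two-finger parallel gripper is mounted at the origin on the work surface. World frame = base frame: x ahead of the robot, y to its left, z up, the work surface at z = 0. Lengths are in m, angles in rad, forces in N, time in s.
With the tool pointing down it reaches from about 0.325 to 1 m from the base axis. Payload 5.1 kg.
Tool frame: the origin (TCP) lies on the centre line of the jaws, within the pads' length; the fingertips stand 17 mm ahead of it and the grasp point (between the pads) lies 2 mm behind it; z points along the fingers, y is the line along which they close (so a half turn about z gives the same grasp; the last joint's range is limited). The gripper opens to 85 mm and grips with 20 to 120 N. Pads are 22 mm wide; open, the fingers measure 114 mm over their backs; the gripper's body (76 mm by 85 mm) begins 54 mm behind the grasp point. The pads swing forward as they close: fully open they stand 13 mm farther back than shut.
Start: joints at [1.108, 0.124, 1.65, -0, 1.367, -0.083], TCP at [0.241, 0.604, 0.248] pointing down, gripper open.
Joint ranges: [-2.61, 2.61], [-1.02, 2.33], [0.03, 2.71], [-1.35, 4.49], [0.32, 2.68], [-2.91, 2.91]. Speed limits (rad/s): [2.57, 2.57, 3.14, 3.14, 3.14, 3.14].

## Interface

Orientations are given as a unit quaternion [x, y, z, w].
In Python, from station import bot gives the robot as it stands. The module is installed in compiled form; this text tells all that it offers.
- The arm moves only by the tool arm_command, never from a script. Its argument "targets" is a list of rows, each an object with "dp": the shift along the tool's x, y, z as a fraction of full scale, a list of three; "rot": the turn, a rotation vector about the tool's x, y, z as a fraction of full scale, a list of three; "gripper": the opening, from 0 (shut) to 1 (fully open). A call has 1 to 5 rows; each row is the pose to reach, as a shift and turn from the pose commanded when the call began, along the tool's axes at that moment; what a row does not reach only later rows make up. Full scale, the value 1, is 0.5 m for a shift and 1.5 rad for a turn. A row lasts 1/12 s, in which the tool goes at most 41.7 mm and 7.16 degrees, less where a joint would pass 70% of its speed; a pose out of reach is approached as far as the arm can. A call with a number of a shift or a turn outside -1 to 1 is refused whole. A call with a gripper value outside its range is refused whole. The fingers move at their own pace and stop on an object; "squeeze" is the grip in N (left out, the last holds). Time passes only in rows, so rows that repeat a pose let the fingers close. It gives the time, the measured TCP pose, the force, the opening and the grip force at its end, in the units of the state.
- bot.get_obs(): the state, without advancing time (a new reading comes with each control period).
- bot.get_image(name): name is "scene" or "top"; returns a dict with "pixels" (384x512x3 uint8, red, green, blue), "fovy" (degrees; the focal length in pixels is half the picture's height over the tangent of half this angle, whatever the lens; pixels are square), "cx", "cy" (the principal point, pixels), "dist" ([k1, k2, p1, p2, k3] as OpenCV has them; the pictures are not rectified), "eye" and "rotation" of the camera in the world. Camera axes: x right, y down, z forward; pixel columns grow to the right and rows downward; lengths in m; the calibration is good to about 2 mm. A picture is of the moment at which its call begins. There is no depth.
- bot.finish_job(): hands the job in; it is judged then, once.
The state is a dict: "clock": time; "joint_positions": joint angles; "qd": joint speeds; "joint_torque": joint torques, N m; "position": TCP position; "orientation": TCP orientation; "ft_force": force on the tool from outside, world axes, zero at the start; "torque": the same for the moment, N m; "opening": opening from 0.0 (shut) to 1.0 (fully open); "gripper_force": force on a finger pad.
Only numpy, scipy, OpenCV 4.12 (cv2) and the standard library are available. Lean on these libraries where they do the work, as an engineer would, in place of code of your own. Each camera call takes 0.05 s, during which the arm holds its last target. There are 200 camera calls.

## Task

A sample bottle stands on the balance's pan and both sliding glass side doors have been left open. With the fingertips push both doors fully shut by their upright tabs, in either order, then press the bar-shaped tare key right down and let it come up again. Leave the round key alone, do not lift or shift the bottle on the pan, and leave all the other things on the bench where they stand.

Things in the scene. Friction and masses are not known exactly. Their poses are not given: they have to be found in the camera images.
- balance: White laboratory balance, fixed, 360 mm deep, 210 wide. Origin on the table under the middle of its chamber; x to its rear (roughly away from the robot), y to its left, z up. In its frame: front deck with the keys x -195 to -75 mm, top 60 high; glass chamber (fixed front and roof) x -75 to 75, y -88 to 88; rear tower x 75 to 165. Roof and tower top 180 high.
- pan (a point): Centre of the top of the round weighing pan (80 mm wide) in the chamber, 70 mm above the table.
- pan_bottle: Small amber bottle, 30 mm wide, 60 tall, standing on the pan; origin at the middle of its underside.
- door_left (a joint): Left glass side door of the chamber. Metres it has been slid to the rear: 0 = fully shut, 0.11 = fully open. It slides only along the balance's x; it shuts towards the front (-x), takes about 2 N, stays where it is left, and has a rigid stop at 0.
- door_right (a joint): Right glass side door, the same as the left one, on the balance's -y side.
- tab_left (a point): Centre of the upright grey tab at the front end of the left door, 195 mm above the table; axes as the balance's. 18 mm along x, 30 along y, 34 high (178 to 212 mm: 32 clear of the roof); moves with the door. Nothing stands behind (+x of) it above 180 mm. Door shut: tab at x -55, y 98 mm in the balance's frame.
- tab_right (a point): The same tab on the right door; door shut: at x -55, y -98 mm in the balance's frame.
- tare_key (a joint): Travel of the tare key, metres: 0 = up, 0.005 = fully down. Springs back; about 5 N holds it fully down.
- tare_top (a point): Centre of the top of the tare key, the black BAR-shaped key, 22 mm (balance's x) by 44 mm (y), on the front deck, 73 mm above the table when up; pressed straight down. 55 mm left or right of the deck's middle (this changes), 135 mm in front of the balance's origin, 60 mm in front of the glass chamber.
- round_key (a joint): Travel of the round key, same spring: 0 = up, 0.005 = down. Not to be pressed.
- round_top (a point): Centre of the top of the ROUND black key, 22 mm across, on the other side of the front deck, same height.
- bottle_l: Bystander, to be left alone: amber bottle, 44 mm wide, 95 tall, beside the front left of the balance.
- bottle_r: Bystander, to be left alone: amber bottle, 44 mm wide, 95 tall, beside the front right of the balance.
- jar: Bystander, to be left alone: amber jar, 60 mm wide, 60 tall, left of the balance.
- beaker: Bystander, to be left alone: clear open beaker, 56 mm wide, 70 tall, right of the balance.
- weight: Bystander, to be left alone: small brass weight with a knob, 32 mm wide, 50 tall, near the right side of the balance.
- tray: Bystander, to be left alone: small steel tray 100 x 70 x 20 mm, far left.
- spatula: Bystander, to be left alone: spatula 160 mm long lying far right.

How it is judged:
By the outcome, as a careful person would: the job done as asked, in the order asked, and still so for the second after the job is handed in, with the robot touching nothing.
It also fails if it takes over 51 s, if anything falls off the work surface, if the arm or the gripper's body presses on something with over 40 N, if the wrist force passes 120 N, or if a joint passes its speed limit or range.

## Working session

There is one attempt and no reset: what is moved stays moved. The work goes in short steps, Python scripts to look and compute and a tool call to move; the robot and the scene stay as the last step left them, time stands still between calls to the robot, and variables do not carry over. Pictures are saved under pics/ and viewed, at most 10 in all, crops included, and the job is handed in when it is done.

Besides the shell and the picture viewer there is one more tool, called after "Call:" by a JSON object that holds its "op" and its "data". arm_command: Moves the arm, as the interface text tells. Its arguments: {"type":"object","properties":{"targets":{"type":"array"},"squeeze":{"type":"number"}},"required":["targets"]}

```bash
mkdir -p pics; cat > h.py <<'E'
import numpy as np,cv2,pickle
from station import bot
def snap(n,f):
    im=bot.get_image(n); cv2.imwrite(f,cv2.cvtColor(im['pixels'],cv2.COLOR_RGB2BGR)); pickle.dump(im,open(f'{n}.pkl','wb')); return im
def K(im):
    f=192/np.tan(np.radians(im['fovy'])/2); return np.array([[f,0,im['cx']],[0,f,im['cy']],[0,0,1.]])
def ray(im,uv,z):
    p=cv2.undistortPoints(np.array(uv,float).reshape(-1,1,2),K(im),np.array(im['dist'],float)).reshape(-1,2)
    d=np.c_[p,np.ones(len(p))]@np.array(im['rotation']).T; e=np.array(im['eye'])
    return e+d*((np.array(z)-e[2])/d[:,2])[:,None]
def proj(im,P):
    R=np.array(im['rotation']).T; t=-R@np.array(im['eye'])
    return cv2.projectPoints(np.array(P,float),cv2.Rodrigues(R)[0],t,K(im),np.array(im['dist'],float))[0].reshape(-1,2)
E
python3 - <<'E'
from h import *
a=snap('scene','pics/s0.png');b=snap('top','pics/t0.png')
for i in(a,b): print(i['eye'],i['rotation'],i['fovy'])
for n in('s','t'):
    cv2.imwrite(f'pics/{n}0b.png',cv2.resize(cv2.imread(f'pics/{n}0.png'),(800,600),interpolation=cv2.INTER_CUBIC))
print(bot.get_obs())
E
```

```text
[ 0.58962913 -0.69598025  1.40209887] [ 0.96722835  0.02520154 -0.00231217 -0.25264374] 52.25100331451536
[ 0.35722895 -0.00454496  1.24651082] [ 0.71172119 -0.69815993  0.04658847 -0.06209002] 51.170648835924304
{'clock': 0.1, 'joint_positions': array([ 1.10837936e+00,  1.24422142e-01,  1.65156519e+00,  1.77827865e-05,
        1.36753336e+00, -8.26014526e-02]), 'qd': array([ 0.00056187, -0.00059177, -0.00171106, -0.00195123,  0.00150732,
        0.00034767]), 'joint_torque': array([ 4.22067706e-04, -4.24929643e+01, -3.66653681e+01, -9.07242725e-05,
        3.96931267e-03, -3.40122256e-05]), 'position': array([0.24076902, 0.60318234, 0.24717101]), 'orientation': array([ 1.88769996e-01,  9.82020855e-01, -9.26101645e-04, -2.67849893e-04]), 'ft_force': array([-0.27339375, -0.22368829,  0.13512514]), 'torque': array([ 0.04496454,  0.00067817, -0.00341946]), 'gripper_force': 0.0, 'opening': 1.000268502019341}
```

View pics/s0b.png

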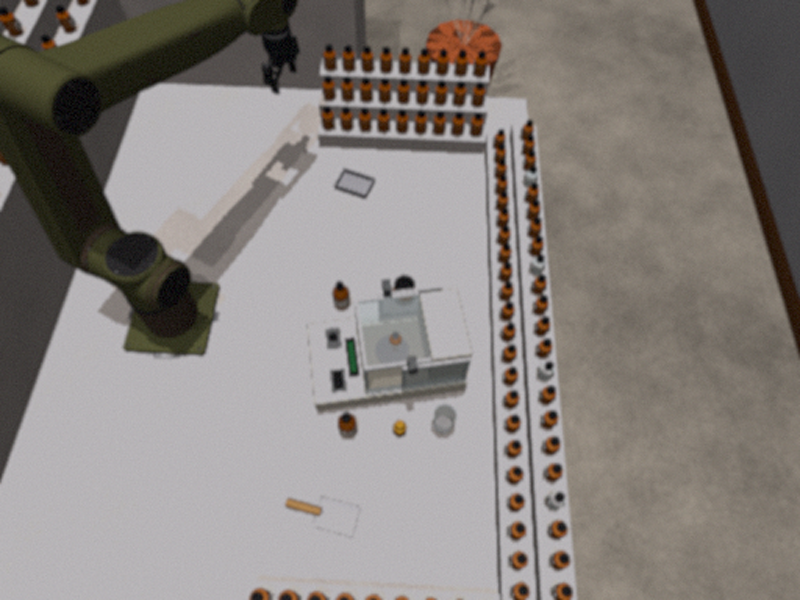

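View pics/t0b.png

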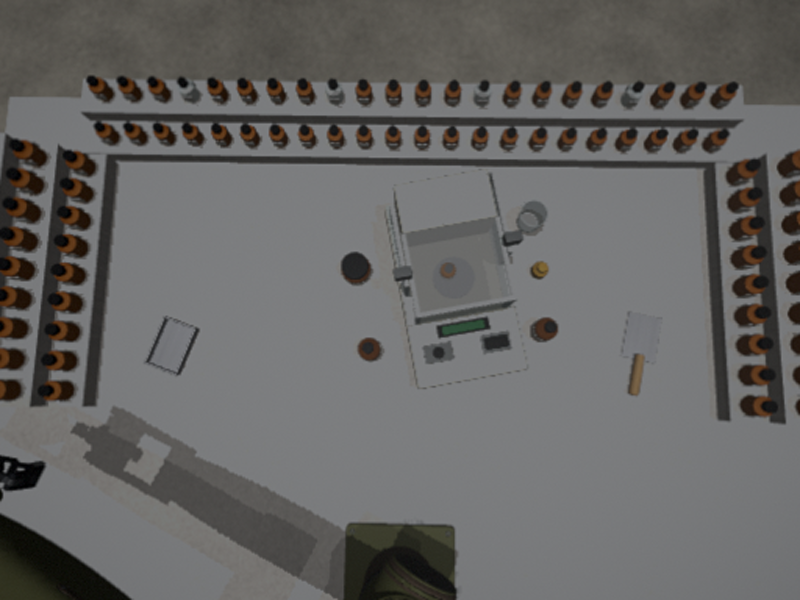

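The scene view and the top view show the balance turned a little. The bar key is on its right side (top view, about 496,342) and the round key is on the left (438,352). Both doors are open, with the tabs at about (403,272) and (512,238).

```bash
sed -i "s/^import numpy.*/&\nfrom scipy.spatial.transform import Rotation as Ro/; s/np.array(im\['rotation'\])/Ro.from_quat(im['rotation']).as_matrix()/" h.py
python3 - <<'E'
from h import *
t=cv2.imread('pics/t0.png')[105:251,210:362]
cv2.imwrite('pics/tc.png',cv2.resize(t,None,fx=4,fy=4,interpolation=cv2.INTER_CUBIC))
E
```

```text
(no output)
```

View pics/tc.png

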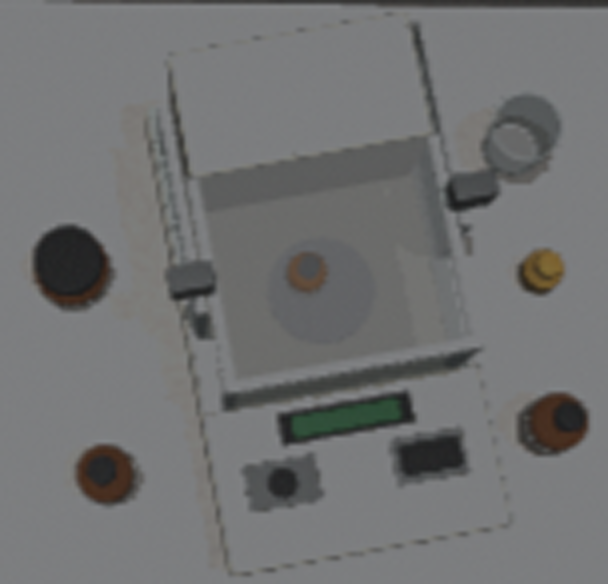

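The crop shows the bar key at (430,456), the round key at (283,484), the deck's front corners at (230,575) and (510,522), the pan at (320,290), and the tab tops at about (192,272) and (472,184). I'll fit the balance pose to these.

```bash
cat > fit.py <<'E'
from h import *
from scipy.optimize import least_squares
im=pickle.load(open('top.pkl','rb'))
uv=np.array([[430,456],[283,484],[230,575],[510,522],[320,290],[192,270],[472,182]])/4+[209.6,104.6]
def model(p):
    x,y,a,l,r=p
    B=np.array([[-.135,-.055,.073],[-.135,.055,.073],[-.195,.105,.06],[-.195,-.105,.06],[0,0,.07],[-.055+l,.098,.212],[-.055+r,-.098,.212]])
    W=B.copy(); c,s=np.cos(a),np.sin(a); W[:,0]=x+c*B[:,0]-s*B[:,1]; W[:,1]=y+s*B[:,0]+c*B[:,1]; return W
r=least_squares(lambda p:(proj(im,model(p))-uv).ravel(),[.6,0,.1,.05,.08])
print(r.x.round(4)); print(r.fun.reshape(-1,2).round(1)); print(model(r.x).round(4))
# scene check
sc=pickle.load(open('scene.pkl','rb')); print((proj(sc,model(r.x))*800/512).round(0))
print(ray(im,(np.array([[545,262],[570,412],[102,470],[520,110],[70,255]])/4+[209.6,104.6]),[.05,.095,.095,.07,.06]).round(3))
q=bot.get_obs()['orientation']; print(Ro.from_quat(q).as_matrix().round(3))
E
python3 fit.py
```

```text
[ 0.5675 -0.092   0.2004  0.0602  0.0846]
[[ 0.2 -0.4]
 [-0.2 -0.6]
 [-0.1  0.3]
 [ 0.6  0.6]
 [ 0.1 -0.2]
 [-1.   0.2]
 [ 0.5 -0.1]]
[[ 0.4461 -0.1727  0.073 ]
 [ 0.4242 -0.0649  0.073 ]
 [ 0.3555 -0.0279  0.06  ]
 [ 0.3973 -0.2337  0.06  ]
 [ 0.5675 -0.092   0.07  ]
 [ 0.553   0.0051  0.212 ]
 [ 0.616  -0.1821  0.212 ]]
[[338. 378.]
 [333. 335.]
 [307. 323.]
 [314. 404.]
 [392. 349.]
 [388. 283.]
 [413. 361.]]
[[ 0.595 -0.263  0.05 ]
 [ 0.477 -0.269  0.095]
 [ 0.429  0.065  0.095]
 [ 0.707 -0.241  0.07 ]
 [ 0.592  0.096  0.06 ]]
[[-0.929  0.371 -0.001]
 [ 0.371  0.929 -0.002]
 [ 0.    -0.002 -1.   ]]
```

Call:
{"op": "arm_command", "data": {"targets": [{"dp": [-0.06, -0.05, -0.01], "rot": [0, 0, -0.08], "gripper": 0}, {"dp": [-0.12, -0.1, -0.02], "rot": [0, 0, -0.16], "gripper": 0}, {"dp": [-0.19, -0.15, -0.03], "rot": [0, 0, -0.23], "gripper": 0}, {"dp": [-0.25, -0.2, -0.03], "rot": [0, 0, -0.31], "gripper": 0}, {"dp": [-0.32, -0.24, -0.03], "rot": [0, 0, -0.387], "gripper": 0}], "squeeze": 30}}

```text
clock: 0.52
position: [0.3443, 0.4321, 0.2633]
orientation: [-0.102, 0.995, -0.0, -0.0]
ft_force: [-0.7, 0.8, 0.5]
opening: 0.301
gripper_force: 0.0
```

```bash
cat > go.py <<'E'
# usage: go.py bx by z  -> dp, rot to reach balance-frame point with tool x = balance -x
import sys; from h import *
X,Y,A=.5675,-.092,.2004
o=bot.get_obs(); R=Ro.from_quat(o['orientation']); c,s=np.cos(A),np.sin(A)
q=o['position']-[X,Y,0]; print('t',round(o['clock'],2),'bal',(c*q[0]+s*q[1]).round(4),(-s*q[0]+c*q[1]).round(4),q[2].round(4),'F',o['ft_force'].round(1),'op',round(o['opening'],2))
for i in range(1,len(sys.argv),3):
    bx,by,z=map(float,sys.argv[i:i+3])
    g=np.array([X+c*bx-s*by,Y+s*bx+c*by,z]); D=Ro.from_matrix(np.array([[-c,-s,0],[-s,c,0],[0,0,-1]]))
    print('dp',(R.inv().apply(g-o['position'])/.5).round(3),'rot',((R.inv()*D).as_rotvec()/1.5).round(3))
E
python3 go.py .045 .1 .25
```

```text
t 0.52 bal -0.1144 0.558 0.2633 F [-0.7  0.8  0.5] op 0.3
dp [-0.316 -0.917  0.027] rot [-0.    -0.     0.002]
```

Call:
{"op": "arm_command", "data": {"targets": [{"dp": [-0.025, -0.075, 0], "rot": [0, 0, 0], "gripper": 0}, {"dp": [-0.05, -0.15, 0], "rot": [0, 0, 0], "gripper": 0}, {"dp": [-0.075, -0.225, 0], "rot": [0, 0, 0], "gripper": 0}, {"dp": [-0.105, -0.3, 0], "rot": [0, 0, 0], "gripper": 0}, {"dp": [-0.13, -0.375, 0], "rot": [0, 0, 0], "gripper": 0}]}}

```text
clock: 0.93
position: [0.4453, 0.2609, 0.2629]
orientation: [-0.098, 0.995, -0.0, -0.0]
ft_force: [-0.1, 0.4, -0.0]
opening: 0.001
gripper_force: 0.0
```

Call:
{"op": "arm_command", "data": {"targets": [{"dp": [-0.025, -0.075, 0], "rot": [0, 0, 0], "gripper": 0}, {"dp": [-0.05, -0.15, 0], "rot": [0, 0, 0], "gripper": 0}, {"dp": [-0.075, -0.225, 0], "rot": [0, 0, 0], "gripper": 0}, {"dp": [-0.105, -0.3, 0], "rot": [0, 0, 0], "gripper": 0}, {"dp": [-0.13, -0.375, 0], "rot": [0, 0, 0], "gripper": 0}]}}

```text
clock: 1.35
position: [0.5458, 0.0897, 0.263]
orientation: [-0.098, 0.995, 0.0, -0.0]
ft_force: [-0.1, 1.9, -0.4]
opening: -0.0
gripper_force: 0.0
```

Call:
{"op": "arm_command", "data": {"targets": [{"dp": [-0.02, -0.07, 0], "rot": [0, 0, 0], "gripper": 0}, {"dp": [-0.04, -0.13, 0], "rot": [0, 0, 0], "gripper": 0}, {"dp": [-0.056, -0.167, 0], "rot": [0, 0, 0], "gripper": 0}, {"dp": [-0.056, -0.167, 0], "rot": [0, 0, 0], "gripper": 0}]}}

```text
clock: 1.68
position: [0.5902, 0.0119, 0.2625]
orientation: [-0.096, 0.995, -0.0, -0.0]
ft_force: [-0.5, 0.0, 0.4]
opening: 0.004
gripper_force: 0.0
```

```bash
python3 go.py .045 .1 .207; python3 - <<'E'
from h import *
snap('top','pics/t1.png');snap('scene','pics/s1.png')
a=cv2.imread('pics/t1.png')[105:251,210:362];b=cv2.imread('pics/s1.png')[140:286,180:330]
cv2.imwrite('pics/c1.png',np.hstack([cv2.resize(x,(400,390),interpolation=2) for x in(a,b)]))
E
```

```text
t 1.68 bal 0.043 0.0972 0.2625 F [-0.5  0.   0.4] op 0.0
dp [-0.004  0.006  0.111] rot [-0.001 -0.001 -0.005]
```

View pics/c1.png

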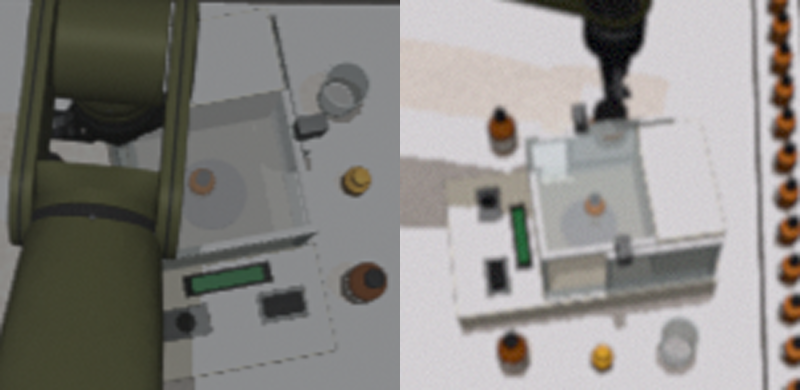

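The right panel shows the closed fingertips at (612,105), clear behind the left tab at (580,118). I'll descend.

Call:
{"op": "arm_command", "data": {"targets": [{"dp": [-0.01, 0.004, 0.04], "rot": [0, 0, 0], "gripper": 0}, {"dp": [-0.01, 0.004, 0.08], "rot": [0, 0, 0], "gripper": 0}, {"dp": [-0.01, 0.004, 0.112], "rot": [0, 0, 0], "gripper": 0}, {"dp": [-0.01, 0.004, 0.112], "rot": [0, 0, 0], "gripper": 0}]}}

```text
clock: 2.12
position: [0.5906, 0.0197, 0.2027]
orientation: [-0.099, 0.995, 0.001, -0.004]
ft_force: [-1.1, 0.0, -0.2]
opening: 0.002
gripper_force: 0.0
```

```bash
python3 go.py -.035 .098 .207
```

```text
t 2.12 bal 0.0449 0.1049 0.2027 F [-1.1  0.  -0.2] op 0.0
dp [ 0.16  -0.014 -0.007] rot [ 0.002 -0.005 -0.001]
```

Call:
{"op": "arm_command", "data": {"targets": [{"dp": [0.02, -0.006, -0.006], "rot": [0, 0, 0], "gripper": 0}, {"dp": [0.04, -0.01, -0.006], "rot": [0, 0, 0], "gripper": 0}, {"dp": [0.06, -0.01, -0.006], "rot": [0, 0, 0], "gripper": 0}, {"dp": [0.08, -0.01, -0.006], "rot": [0, 0, 0], "gripper": 0}, {"dp": [0.1, -0.01, -0.006], "rot": [0, 0, 0], "gripper": 0}]}}

```text
clock: 2.53
position: [0.5455, 0.0032, 0.2124]
orientation: [-0.098, 0.995, -0.0, 0.002]
ft_force: [2.3, -0.1, 2.9]
opening: -0.0
gripper_force: 1.4
```

```bash
python3 go.py -.035 .098 .206
```

```text
t 2.53 bal -0.0026 0.0977 0.2124 F [ 2.3 -0.1  2.9] op -0.0
dp [0.065 0.    0.012] rot [-0.001  0.003 -0.002]
```

Call:
{"op": "arm_command", "data": {"targets": [{"dp": [0.015, 0, 0.004], "rot": [0, 0, 0], "gripper": 0}, {"dp": [0.03, 0, 0.006], "rot": [0, 0, 0], "gripper": 0}, {"dp": [0.045, 0, 0.006], "rot": [0, 0, 0], "gripper": 0}, {"dp": [0.055, 0, 0.006], "rot": [0, 0, 0], "gripper": 0}]}}

```text
clock: 2.87
position: [0.5178, -0.0022, 0.2075]
orientation: [-0.098, 0.995, -0.0, 0.0]
ft_force: [2.3, -0.7, 1.2]
opening: -0.001
gripper_force: 1.2
```

```bash
python3 go.py -.035 .098 .206
```

```text
t 2.87 bal -0.0309 0.0979 0.2075 F [ 2.3 -0.7  1.2] op -0.0
dp [0.008 0.    0.003] rot [-0.     0.    -0.002]
```

Small steps until the force rises at the stop.

Call:
{"op": "arm_command", "data": {"targets": [{"dp": [0.005, 0, 0], "rot": [0, 0, 0], "gripper": 0}, {"dp": [0.008, 0, 0], "rot": [0, 0, 0], "gripper": 0}, {"dp": [0.01, 0, 0], "rot": [0, 0, 0], "gripper": 0}, {"dp": [0.01, 0, 0], "rot": [0, 0, 0], "gripper": 0}]}}

```text
clock: 3.2
position: [0.5134, -0.0029, 0.2071]
orientation: [-0.098, 0.995, 0.0, -0.0]
ft_force: [1.1, -0.5, 0.6]
opening: 0.002
gripper_force: 0.6
```

Call:
{"op": "arm_command", "data": {"targets": [{"dp": [0.004, 0, 0], "rot": [0, 0, 0], "gripper": 0}, {"dp": [0.008, 0, 0], "rot": [0, 0, 0], "gripper": 0}, {"dp": [0.008, 0, 0], "rot": [0, 0, 0], "gripper": 0}]}}

```text
clock: 3.45
position: [0.5131, -0.003, 0.2073]
orientation: [-0.098, 0.995, 0.0, 0.005]
ft_force: [18.0, 2.7, -7.8]
opening: -0.001
gripper_force: 8.5
```

At the stop (18 N). I'll back off and lift.

Call:
{"op": "arm_command", "data": {"targets": [{"dp": [-0.03, 0, 0], "rot": [0, 0, 0], "gripper": 0}, {"dp": [-0.06, 0, -0.03], "rot": [0, 0, 0], "gripper": 0}, {"dp": [-0.1, 0, -0.09], "rot": [0, 0, 0], "gripper": 0}, {"dp": [-0.16, 0, -0.11], "rot": [0, 0, 0], "gripper": 0}, {"dp": [-0.22, -0.03, -0.11], "rot": [0, 0, 0], "gripper": 0}]}}

```text
clock: 3.87
position: [0.6223, 0.0049, 0.2659]
orientation: [-0.099, 0.995, 0.0, 0.002]
ft_force: [0.7, 0.4, 0.5]
opening: 0.006
gripper_force: 0.0
```

```bash
python3 go.py .075 -.098 .262
```

```text
t 3.87 bal 0.073 0.0841 0.2659 F [0.7 0.4 0.5] op 0.01
dp [-0.004 -0.364  0.008] rot [-0.     0.003 -0.001]
```

Call:
{"op": "arm_command", "data": {"targets": [{"dp": [0, -0.07, 0], "rot": [0, 0, 0], "gripper": 0}, {"dp": [0, -0.15, 0], "rot": [0, 0, 0], "gripper": 0}, {"dp": [0, -0.23, 0], "rot": [0, 0, 0], "gripper": 0}, {"dp": [0, -0.31, 0], "rot": [0, 0, 0], "gripper": 0}, {"dp": [-0.004, -0.364, 0], "rot": [0, 0, 0], "gripper": 0}]}}

```text
clock: 4.28
position: [0.6575, -0.178, 0.2608]
orientation: [-0.098, 0.995, 0.0, -0.002]
ft_force: [0.9, 0.1, -0.1]
opening: -0.002
gripper_force: 0.0
```

Call:
{"op": "arm_command", "data": {"targets": [{"dp": [0, 0, 0], "rot": [0, 0, 0], "gripper": 0}]}}

```text
clock: 4.37
position: [0.6579, -0.1798, 0.2604]
orientation: [-0.096, 0.995, -0.0, -0.002]
ft_force: [-0.1, 0.7, -0.1]
opening: 0.002
gripper_force: 0.0
```

```bash
python3 go.py .075 -.098 .207; python3 - <<'E'
from h import *
snap('top','pics/t2.png');snap('scene','pics/s2.png')
a=cv2.imread('pics/t2.png')[105:251,210:362];b=cv2.imread('pics/s2.png')[140:286,180:330]
cv2.imwrite('pics/c2.png',np.hstack([cv2.resize(x,(400,390),interpolation=2) for x in(a,b)]))
E
```

```text
t 4.37 bal 0.0711 -0.104 0.2604 F [-0.1  0.7 -0.1] op 0.0
dp [-0.008  0.012  0.107] rot [-0.    -0.002 -0.006]
```

View pics/c2.png

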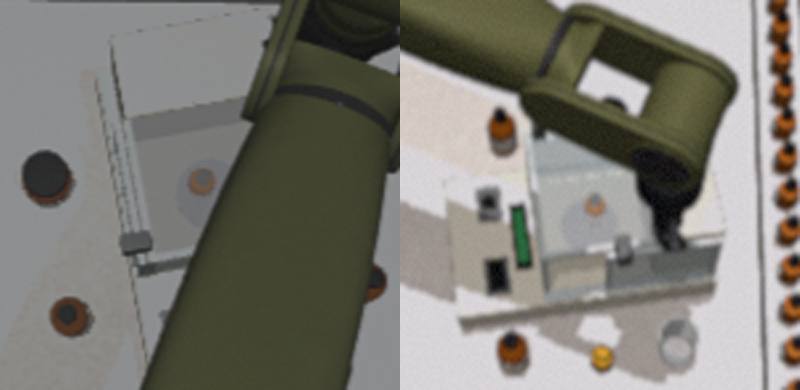

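The left tab now sits at the chamber's front corner (135,243 in the left panel), so that door is shut. The fingertips at (672,240) are well behind the right tab at (623,248).

Call:
{"op": "arm_command", "data": {"targets": [{"dp": [-0.004, 0.01, 0.04], "rot": [0, 0, 0], "gripper": 0}, {"dp": [-0.004, 0.01, 0.08], "rot": [0, 0, 0], "gripper": 0}, {"dp": [-0.004, 0.01, 0.107], "rot": [0, 0, 0], "gripper": 0}, {"dp": [-0.004, 0.01, 0.107], "rot": [0, 0, 0], "gripper": 0}]}}

```text
clock: 4.8
position: [0.6568, -0.1674, 0.2038]
orientation: [-0.099, 0.995, 0.002, -0.004]
ft_force: [-0.8, -0.3, -0.8]
opening: -0.001
gripper_force: 0.0
```

```bash
python3 go.py -.03 -.098 .207
```

```text
t 4.8 bal 0.0725 -0.0916 0.2038 F [-0.8 -0.3 -0.8] op -0.0
dp [ 0.205 -0.013 -0.005] rot [ 0.003 -0.005 -0.001]
```

Call:
{"op": "arm_command", "data": {"targets": [{"dp": [0.02, -0.005, -0.004], "rot": [0, 0, 0], "gripper": 0}, {"dp": [0.04, -0.01, -0.004], "rot": [0, 0, 0], "gripper": 0}, {"dp": [0.06, -0.012, -0.002], "rot": [0, 0, 0], "gripper": 0}, {"dp": [0.08, -0.012, 0], "rot": [0, 0, 0], "gripper": 0}, {"dp": [0.1, -0.012, 0], "rot": [0, 0, 0], "gripper": 0}]}}

```text
clock: 5.22
position: [0.6112, -0.186, 0.2109]
orientation: [-0.098, 0.995, -0.001, 0.002]
ft_force: [3.3, -0.8, 1.6]
opening: -0.001
gripper_force: 1.4
```

```bash
python3 go.py -.03 -.098 .207
```

```text
t 5.22 bal 0.0241 -0.1009 0.2109 F [ 3.3 -0.8  1.6] op -0.0
dp [0.108 0.005 0.007] rot [-0.001  0.003 -0.002]
```

Call:
{"op": "arm_command", "data": {"targets": [{"dp": [0.02, 0.002, 0.005], "rot": [0, 0, 0], "gripper": 0}, {"dp": [0.04, 0.003, 0.007], "rot": [0, 0, 0], "gripper": 0}, {"dp": [0.06, 0.003, 0.007], "rot": [0, 0, 0], "gripper": 0}, {"dp": [0.08, 0.003, 0.007], "rot": [0, 0, 0], "gripper": 0}, {"dp": [0.1, 0.003, 0.007], "rot": [0, 0, 0], "gripper": 0}]}}

```text
clock: 5.63
position: [0.561, -0.1939, 0.2054]
orientation: [-0.098, 0.995, -0.0, 0.0]
ft_force: [3.5, -0.7, 1.9]
opening: -0.003
gripper_force: 1.4
```

Call:
{"op": "arm_command", "data": {"targets": [{"dp": [0.004, 0, 0], "rot": [0, 0, 0], "gripper": 0}, {"dp": [0.008, 0, 0], "rot": [0, 0, 0], "gripper": 0}, {"dp": [0.012, 0, 0], "rot": [0, 0, 0], "gripper": 0}, {"dp": [0.012, 0, 0], "rot": [0, 0, 0], "gripper": 0}]}}

```text
clock: 5.97
position: [0.5556, -0.1948, 0.205]
orientation: [-0.098, 0.995, 0.0, -0.001]
ft_force: [-0.3, 0.3, 0.3]
opening: 0.003
gripper_force: 0.2
```

```bash
python3 go.py -.036 -.098 .207
```

```text
t 5.97 bal -0.0322 -0.0983 0.205 F [-0.3  0.3  0.3] op 0.0
dp [ 0.008  0.001 -0.004] rot [ 0.    -0.001 -0.002]
```

Call:
{"op": "arm_command", "data": {"targets": [{"dp": [0.004, 0, 0], "rot": [0, 0, 0], "gripper": 0}, {"dp": [0.008, 0, 0], "rot": [0, 0, 0], "gripper": 0}, {"dp": [0.01, 0, 0], "rot": [0, 0, 0], "gripper": 0}, {"dp": [0.01, 0, 0], "rot": [0, 0, 0], "gripper": 0}]}}

```text
clock: 6.3
position: [0.5525, -0.1953, 0.205]
orientation: [-0.098, 0.995, 0.0, 0.002]
ft_force: [8.0, 0.3, -3.1]
opening: 0.002
gripper_force: 4.0
```

Call:
{"op": "arm_command", "data": {"targets": [{"dp": [0.003, 0, 0], "rot": [0, 0, 0], "gripper": 0}, {"dp": [0.005, 0, 0], "rot": [0, 0, 0], "gripper": 0}, {"dp": [0.005, 0, 0], "rot": [0, 0, 0], "gripper": 0}]}}

```text
clock: 6.55
position: [0.5523, -0.1953, 0.2051]
orientation: [-0.098, 0.995, 0.0, 0.005]
ft_force: [17.3, 2.0, -6.3]
opening: -0.0
gripper_force: 8.7
```

```bash
python3 go.py -.036 -.098 .207
```

```text
t 6.55 bal -0.0354 -0.0982 0.2051 F [17.3  2.  -6.3] op -0.0
dp [ 0.001  0.    -0.004] rot [-0.001  0.007 -0.002]
```

Call:
{"op": "arm_command", "data": {"targets": [{"dp": [-0.03, 0, 0], "rot": [0, 0, 0], "gripper": 0}, {"dp": [-0.05, 0, -0.05], "rot": [0, 0, 0], "gripper": 0}, {"dp": [-0.05, 0.03, -0.11], "rot": [0, 0, 0], "gripper": 0}, {"dp": [-0.03, 0.07, -0.12], "rot": [0, 0, 0], "gripper": 0}, {"dp": [0.04, 0.086, -0.12], "rot": [0, 0, 0], "gripper": 0}]}}

```text
clock: 6.97
position: [0.5231, -0.1567, 0.2682]
orientation: [-0.1, 0.995, -0.001, 0.002]
ft_force: [0.1, 0.5, -0.1]
opening: -0.002
gripper_force: 0.0
```

Call:
{"op": "arm_command", "data": {"targets": [{"dp": [0.07, 0, 0], "rot": [0, 0, 0], "gripper": 0}, {"dp": [0.13, 0, 0], "rot": [0, 0, 0], "gripper": 0}, {"dp": [0.165, 0, 0], "rot": [0, 0, 0], "gripper": 0}, {"dp": [0.165, 0, 0], "rot": [0, 0, 0], "gripper": 0}, {"dp": [0.165, 0, 0], "rot": [0, 0, 0], "gripper": 0}]}}

```text
clock: 7.38
position: [0.4391, -0.1742, 0.2651]
orientation: [-0.098, 0.995, 0.0, -0.0]
ft_force: [1.1, -0.7, 0.1]
opening: 0.002
gripper_force: 0.0
```

```bash
python3 go.py -.137 -.055 .11; python3 - <<'E'
from h import *
snap('scene','pics/s3.png')
b=cv2.imread('pics/s3.png')[140:286,180:330]
cv2.imwrite('pics/c3.png',cv2.resize(b,(600,584),interpolation=2))
E
```

```text
t 7.38 bal -0.1421 -0.055 0.2651 F [ 1.1 -0.7  0.1] op 0.0
dp [-0.01 -0.    0.31] rot [ 0.    -0.    -0.003]
```

View pics/c3.png

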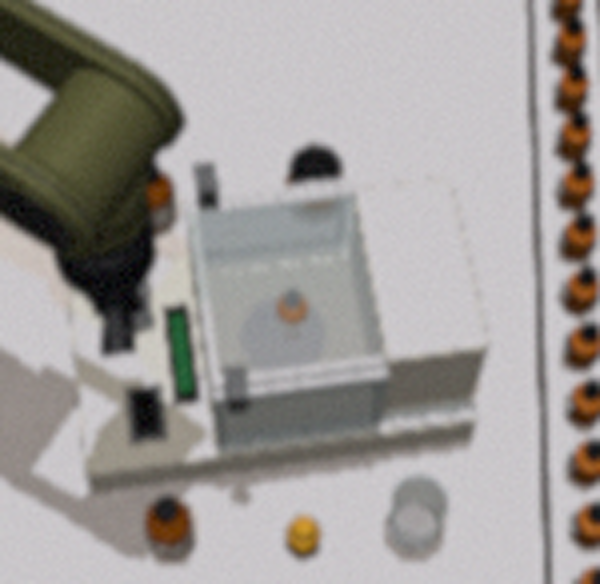

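Both doors are shut, with the tabs at (206,185) and (236,385). The fingers are lined up above the tare key at (146,412). I'll descend.

Call:
{"op": "arm_command", "data": {"targets": [{"dp": [-0.01, 0, 0.07], "rot": [0, 0, 0], "gripper": 0}, {"dp": [-0.01, 0, 0.14], "rot": [0, 0, 0], "gripper": 0}, {"dp": [-0.01, 0, 0.21], "rot": [0, 0, 0], "gripper": 0}, {"dp": [-0.01, 0, 0.27], "rot": [0, 0, 0], "gripper": 0}, {"dp": [-0.01, 0, 0.29], "rot": [0, 0, 0], "gripper": 0}]}}

```text
clock: 7.85
position: [0.4424, -0.1713, 0.1147]
orientation: [-0.099, 0.995, 0.003, -0.004]
ft_force: [-0.6, 1.1, -0.5]
opening: 0.002
gripper_force: 0.0
```

Call:
{"op": "arm_command", "data": {"targets": [{"dp": [0, 0, 0], "rot": [0, 0, 0], "gripper": 0}, {"dp": [0, 0, 0], "rot": [0, 0, 0], "gripper": 0}]}}

```text
clock: 8.02
position: [0.4455, -0.1732, 0.1208]
orientation: [-0.099, 0.995, 0.0, -0.0]
ft_force: [-0.1, -0.3, 0.6]
opening: 0.003
gripper_force: 0.0
```

```bash
python3 go.py -.137 -.055 .093; python3 - <<'E'
from h import *
snap('scene','pics/s4.png')
b=cv2.imread('pics/s4.png')[140:286,180:330]
cv2.imwrite('pics/c4.png',cv2.resize(b,(600,584),interpolation=2))
E
```

```text
t 8.02 bal -0.1358 -0.0553 0.1208 F [-0.1 -0.3  0.6] op 0.0
dp [0.002 0.001 0.056] rot [ 0.    -0.    -0.002]
```

View pics/c4.png

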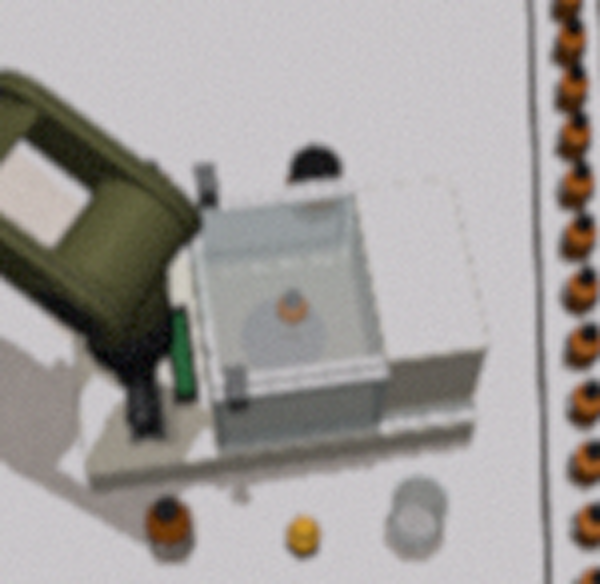

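```bash
python3 - <<'E'
from h import *
im=pickle.load(open('scene.pkl','rb'));A=.2004;c,s=np.cos(A),np.sin(A)
f=lambda b:[.5675+c*b[0]-s*b[1],-.092+s*b[0]+c*b[1],b[2]]
P=[f((-.136,y,.104)) for y in(-.04,-.055,-.0695)]+[f((-.135,y,.073)) for y in (-.033,-.055,-.077)]
print(((proj(im,P)-[180,140])*4).round(0))
E
```

```text
[[139. 378.]
 [141. 394.]
 [143. 409.]
 [142. 384.]
 [145. 407.]
 [147. 429.]]
```

Key and finger merge in the picture, which matches the projection. I'll press gently.

Call:
{"op": "arm_command", "data": {"targets": [{"dp": [0.001, 0, 0.02], "rot": [0, 0, 0], "gripper": 0}, {"dp": [0.001, 0, 0.04], "rot": [0, 0, 0], "gripper": 0}, {"dp": [0.001, 0, 0.056], "rot": [0, 0, 0], "gripper": 0}, {"dp": [0.001, 0, 0.056], "rot": [0, 0, 0], "gripper": 0}, {"dp": [0.001, 0, 0.056], "rot": [0, 0, 0], "gripper": 0}]}}

```text
clock: 8.48
position: [0.4436, -0.173, 0.0916]
orientation: [-0.098, 0.995, 0.0, -0.001]
ft_force: [0.2, -0.6, -0.1]
opening: -0.001
gripper_force: 0.0
```

Call:
{"op": "arm_command", "data": {"targets": [{"dp": [0, 0, 0.006], "rot": [0, 0, 0], "gripper": 0}, {"dp": [0, 0, 0.012], "rot": [0, 0, 0], "gripper": 0}, {"dp": [0, 0, 0.014], "rot": [0, 0, 0], "gripper": 0}, {"dp": [0, 0, 0.014], "rot": [0, 0, 0], "gripper": 0}]}}

```text
clock: 8.82
position: [0.4446, -0.1736, 0.0859]
orientation: [-0.098, 0.995, -0.0, 0.0]
ft_force: [-1.3, -0.1, 4.3]
opening: -0.0
gripper_force: 2.0
```

Force is 4.3 N and still on the spring. I'll press to the stop.

Call:
{"op": "arm_command", "data": {"targets": [{"dp": [0, 0, 0.003], "rot": [0, 0, 0], "gripper": 0}, {"dp": [0, 0, 0.006], "rot": [0, 0, 0], "gripper": 0}, {"dp": [0, 0, 0.006], "rot": [0, 0, 0], "gripper": 0}, {"dp": [0, 0, 0.006], "rot": [0, 0, 0], "gripper": 0}]}}

```text
clock: 9.15
position: [0.4448, -0.1736, 0.0847]
orientation: [-0.098, 0.995, -0.0, 0.0]
ft_force: [-5.3, 2.9, 16.0]
opening: 0.002
gripper_force: 7.8
```

At the stop (16 N, 5–6 mm of travel). I'll release straight up and clear away.

Call:
{"op": "arm_command", "data": {"targets": [{"dp": [0, 0, -0.03], "rot": [0, 0, 0], "gripper": 0}, {"dp": [0, 0, -0.1], "rot": [0, 0, 0], "gripper": 0}, {"dp": [0, 0, -0.18], "rot": [0, 0, 0], "gripper": 0}, {"dp": [0, 0, -0.26], "rot": [0, 0, 0], "gripper": 0}, {"dp": [0, 0, -0.34], "rot": [0, 0, 0], "gripper": 0}]}}

```text
clock: 9.57
position: [0.4436, -0.173, 0.2534]
orientation: [-0.098, 0.995, 0.0, -0.0]
ft_force: [0.5, 0.1, 0.5]
opening: -0.004
gripper_force: 0.0
```

Call:
{"op": "arm_command", "data": {"targets": [{"dp": [0, 0.07, -0.03], "rot": [0, 0, 0], "gripper": 0}, {"dp": [0, 0.15, -0.06], "rot": [0, 0, 0], "gripper": 0}, {"dp": [0, 0.22, -0.08], "rot": [0, 0, 0], "gripper": 0}, {"dp": [0, 0.3, -0.08], "rot": [0, 0, 0], "gripper": 0}, {"dp": [0, 0.38, -0.08], "rot": [0, 0, 0], "gripper": 0}]}}

```text
clock: 9.98
position: [0.4066, 0.0143, 0.2932]
orientation: [-0.098, 0.995, -0.0, 0.001]
ft_force: [1.4, 0.8, 0.5]
opening: 0.001
gripper_force: 0.0
```

Call:
{"op": "arm_command", "data": {"targets": [{"dp": [0, 0.07, 0], "rot": [0, 0, 0], "gripper": 0}, {"dp": [0, 0.15, 0], "rot": [0, 0, 0], "gripper": 0}, {"dp": [0, 0.22, 0], "rot": [0, 0, 0], "gripper": 0}, {"dp": [0, 0.28, 0], "rot": [0, 0, 0], "gripper": 0}, {"dp": [0, 0.28, 0], "rot": [0, 0, 0], "gripper": 0}]}}

```text
clock: 10.4
position: [0.3781, 0.1542, 0.2919]
orientation: [-0.102, 0.995, 0.001, -0.0]
ft_force: [0.1, -0.3, -0.0]
opening: -0.002
gripper_force: 0.0
```

```bash
python3 - <<'E'
from h import *
snap('top','pics/t5.png');snap('scene','pics/s5.png')
a=cv2.imread('pics/t5.png')[105:251,210:362];b=cv2.imread('pics/s5.png')[140:286,180:330]
cv2.imwrite('pics/c5.png',np.hstack([cv2.resize(x,(400,390),interpolation=2) for x in(a,b)]))
E
```

```text
(no output)
```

View pics/c5.png

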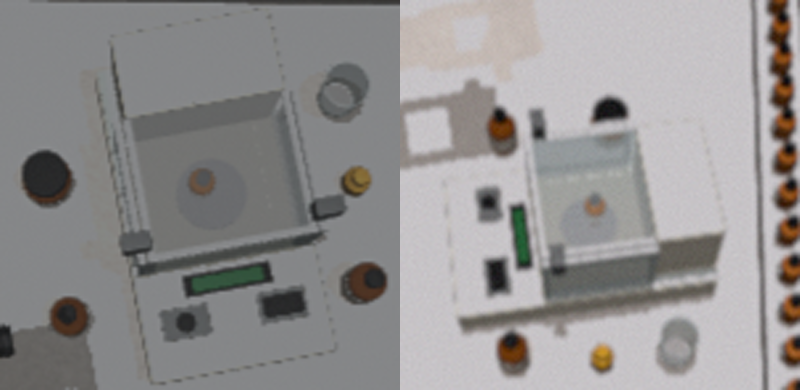

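Both tabs are at the front (135,243 and 328,208 in the left panel). The tare key is up, and the bottle and bystanders are where they were.

```bash
python3 -c "
from station import bot
print(bot.finish_job())"
```

```text
the job is handed in; nothing more can be done
None
```

Both doors are pushed to their stops, the tare key was pressed right down and came back up, nothing else was touched, and the job was handed in at about 10.5 s on the robot's clock.

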